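Oil a round housing under the bench pump

ROBOT

A 6-joint arm with a two-finger parallel gripper is mounted at the origin on the work surface. World frame = base frame: x ahead of the robot, y to its left, z up, the work surface at z = 0. Lengths are in m, angles in rad, forces in N, time in s.
With the tool pointing down it reaches from about 0.375 to 0.975 m from the base axis. Payload 3.8 kg.
Tool frame: the origin (TCP) lies midway between the tips of the shut fingers; the grasp point (between the pads) lies 19 mm behind it; z points along the fingers, y is the direction in which the jaws open and shut (so a half turn about z gives the same grasp; the last joint's range is limited). The gripper opens to 85 mm and grips with 20 to 120 N. Pads are 22 mm wide; open, the fingers measure 114 mm over their backs; the gripper's body (76 mm by 85 mm) begins 54 mm behind the grasp point. The pads swing forward as they close: fully open they stand 13 mm farther back than shut.
Start: joints at [1.197, 0.264, 1.604, -0, 1.274, -0.037], TCP at [0.223, 0.637, 0.231] pointing down, gripper open.
Joint ranges: [-2.63, 2.63], [-0.94, 2.18], [0.31, 2.57], [-1.31, 4.45], [0, 2.66], [-2.55, 2.55]. Speed limits (rad/s): [2.57, 2.57, 3.14, 3.14, 3.14, 3.14].

INTERFACE

Orientations are given as a rotation vector (axis times angle).
In Python, from workcell import bot gives the robot as it stands.
- The arm moves only by the shell command python3 -m inch 'ROWS' [FORCE]. ROWS is JSON, a list of rows, each an object of numbers: "dx", "dy", "dz": the shift along the tool's x, y, z in m; "ax", "ay", "az": the turn, a rotation vector about the tool's x, y, z in degrees; "fingers": the opening, from -1 (shut) to 1 (fully open). A call has 1 to 20 rows; each row is the pose to reach, as a shift and turn from the pose measured when the call began, along the tool's axes at that moment; what a row does not reach only later rows make up. A row lasts 1/8 s, in which the tool goes at most 62.5 mm and 10.7 degrees, less where a joint would pass 70% of its speed; a pose out of reach is approached as far as the arm can. A call with a gripper value outside its range is refused whole. The fingers move at their own pace and stop on an object; FORCE is the grip in N (left out, the last holds). Time passes only in rows, so rows that repeat a pose let the fingers close. It gives the time, the measured TCP pose, the force and the opening at its end, in the units of the state.
- bot.read_state(): the state, without advancing time (a new reading comes with each control period).
- bot.read_camera(name): name is "scene" or "top"; returns (picture, depth): 480x640x3 uint8, blue, green, red; 480x640 float32, m along the optical axis (not along the pixel's ray), 0 where there is no reading.
- bot.get_calibration(name): a dict with "intrinsics" (3x3 intrinsics, pixels), "view" (4x4, takes a point from world to camera coordinates). Camera axes: x right, y down, z forward; pixel columns grow to the right and rows downward; lengths in m; the calibration is good to about 2 mm. A picture is of the moment at which its call begins. get_calibration takes no time and is no camera call.
- bot.finish_job(): hands the job in, once; it reports no verdict.
Trained networks look in the newest picture that a camera, given by its name, has taken for a name from the list of things; names that differ only in an ending like _2 or _b are one class to them, and where a whole thing is asked for, a point or a joint stands for the part that bears it (a point fixed in the world has none). Each returns a list of dicts, best first, with "p" (0 to 1); they miss things now and then, are a little off and sometimes report something else, mostly with a low value. They report only what shows in the picture. A call takes as long as a camera call. They do not tell look-alikes from the thing itself.
- bot.masks_of(camera, thing): "region" (480x640 bool, what is visible of it) and "box" ([left, top, right, bottom] in pixels, round what is visible of it).
The state is a dict: "time": time; "q": joint angles; "joint_vel": joint speeds; "joint_torque": joint torques, N m; "tool_pos": TCP position; "tcp_rot": TCP orientation; "wrist_force": force on the tool from outside, world axes, zero at the start; "torque": the same for the moment, N m; "width": opening from 0.0 (shut) to 1.0 (fully open).
Only numpy, scipy, OpenCV 4.12 (cv2) and the standard library are available. Lean on these libraries where they do the work, as an engineer would, in place of code of your own. Each camera call takes 0.05 s, during which the arm holds its last target. There are 200 camera calls.

TASK

From the three-pocket parts tray take the carrier with the single round housing, set it down on the bare front part of the oiling station's steel plate with its housing end towards the guides, and let go of it. Then, without lifting it, slide it along the plate by its bare tail between the guides until it is right up against the end stop with the housing under the spout, and only then press the pump head all the way down and let it spring back up. Leave the other carriers, the spray can and the steel cup where they are.

Things in the scene. Friction and masses are not known exactly. Their poses are not given: they have to be found in the camera images.
- round_carrier: Carrier to be oiled: black plate 60 mm wide (x), 170 long (y), 10 thick; on it one upright aluminium cylinder (round housing), 44 mm diameter, 50 tall, top 60 mm above the plate's underside; 0.35 kg. Origin on the cylinder's axis at the plate's underside, z up. Plate reaches 55 mm to +y (housing end), 115 mm to -y (bare tail). Starts in any of the tray's pockets.
- round_carrier_tail (a point): On the round carrier's tail: centre line, top face of the plate, 95 mm to -y of the origin (20 mm from the tail's end).
- square_carrier: Leave alone. Same plate, same origin; on it a square aluminium block 40 x 40 mm, 50 mm tall.
- twin_carrier: Leave alone. Same plate, same origin; on it a low aluminium block 44 x 70 mm, 16 mm tall, with two short posts 24 mm in diameter on it, their tops 48 mm above the plate's underside.
- tray: Grey tray fixed to the bench, 228 x 194 mm. Origin under its centre. Three pockets side by side along x (centres x = -72, 0, 72 mm), each 66 mm (x) by 176 mm (y); floor 4 mm, walls 22 mm above the bench. Carriers lie in them along y, tails to -y, with 3 mm of play, so that there they can be held only by what stands on them; housings 30 mm to +y of the tray's centre.
- station: Oiling station fixed to the bench. Origin at bench level under the spout, where the round housing's axis must come; z up; the carrier slides in along +y. Steel plate 6 mm thick, x -55 to 55 mm, y -270 to 85 mm, bare below y = -55 mm. White bottle, 66 mm diameter, clamped at x = 90, y = 0 mm, with a post behind it (x 122 to 134 mm) 91 mm high; pump head on top.
- guide_mouth (a point): Middle of the guides' flared mouth on the station's plate (plate's top face, 50 mm to -y of the station's origin). The two guides stand 15 mm above the plate; the mouth is 82 mm wide inside, 94 mm outside, and narrows to 66 mm at station y = -22 mm; then they run straight to y = 58 mm.
- stop_face (a point): Middle of the end stop's face at the plate's top face, 56.5 mm to +y of the station's origin; the stop is 22 mm high. The plate's housing end comes to rest against it.
- spout_end (a point): Lower end of the pump's spout, above the station's origin, 100 mm above the bench when up; it moves with the head. The spout is 11 mm thick and runs from the pump head level at 180 mm above the bench, then straight down to here.
- pump (a joint): How far the pump head is pressed down, in m: 0 up, 0.010 all the way down. A spring brings it back; it takes 3 N to start and 9 N to press fully.
- pump_top (a point): Centre of the pump head's flat black top, 42 mm in diameter, 190 mm above the bench when up. It moves with the head.
- spray_can: Leave alone. Loose spray can standing by the station, 53 mm in diameter, 190 mm tall. Origin at its underside.
- pin_jar: Leave alone. Loose empty steel cup standing near the plate's robot side, 68 mm in diameter, 85 mm tall. Origin at its underside.
Mind the look-alikes: they are no part of the job. Leave any pink or turquoise look-alike of the round_carrier alone.

How it is judged:
By the outcome, as a careful person would: the job done as asked, in the order asked, and still so for the second after the job is handed in, with the robot touching nothing.
It also fails if it takes over 64 s, if anything falls off the work surface, if the arm or the gripper's body presses on something with over 40 N, if the wrist force passes 120 N, or if a joint passes its speed limit or range.

## Working session

There is one attempt and no reset: what is moved stays moved. The work goes in short steps, Python scripts to look and compute and a shell command to move; the robot and the scene stay as the last step left them, time stands still between calls to the robot, and variables do not carry over. Pictures are saved under pics/ and viewed, about 8 in all and at most 12, crops included, and the job is handed in when it is done.

```bash
mkdir -p pics; ls; cat > h.py <<'E'
import numpy as np,cv2
from scipy.spatial.transform import Rotation as R
from workcell import bot
def cloud(cam):
    im,d=bot.read_camera(cam); c=bot.get_calibration(cam); K=np.array(c["intrinsics"]);V=np.array(c["view"])
    v,u=np.mgrid[:480,:640]
    P=np.stack([(u-K[0,2])/K[0,0]*d,(v-K[1,2])/K[1,1]*d,d,np.ones_like(d)],-1)
    W=(P@np.linalg.inv(V).T)[...,:3]; W[d==0]=np.nan
    return im,W
E
python3 - <<'E'
from h import *
s=bot.read_state();print(s)
for c in("top","scene"):
    im,W=cloud(c);cv2.imwrite(f"pics/{c}0.png",im)
    cal=bot.get_calibration(c);print(c,np.round(np.linalg.inv(cal["view"]),3).tolist())
    for t in("round_carrier","square_carrier","twin_carrier","tray","station","pump_top","spray_can","pin_jar"):
        for m in bot.masks_of(c,t)[:3]:
            p=W[m["region"]];p=p[~np.isnan(p[:,0])]
            print(t,round(m["p"],2),np.round(m["box"]),np.round(np.median(p,0),3),np.round(np.percentile(p,1,0),3),np.round(np.percentile(p,99,0),3))
E
```

```text
pics
{'time': 0.0, 'q': array([ 1.19709234e+00,  2.64764732e-01,  1.60540559e+00, -2.97925074e-05,
        1.27369590e+00, -3.69042969e-02]), 'joint_vel': array([-0.00049774,  0.0009782 ,  0.00053774,  0.00135337,  0.00128726,
        0.00040029]), 'joint_torque': array([-1.38878837e-03, -5.15104723e+01, -3.67322159e+01, -7.14127236e-05,
        1.26037587e-02,  1.54174973e-05]), 'tool_pos': array([0.22280726, 0.63637634, 0.22993717]), 'tcp_rot': array([-0.52645989, -3.0967233 ,  0.00350494]), 'wrist_force': array([ 0.14902057,  0.26720255, -0.89462465]), 'torque': array([-0.02969783, -0.03511437, -0.0167197 ]), 'width': 1.000618604888895}
top [[-0.023, -0.996, 0.082, 0.449], [-1.0, 0.024, 0.005, -0.07], [-0.007, -0.082, -0.997, 1.209], [0.0, 0.0, 0.0, 1.0]]
round_carrier 0.83 [265. 110. 346. 158.] [ 0.776 -0.058  0.01 ] [ 0.73  -0.138  0.002] [0.829 0.025 0.063]
round_carrier 0.67 [271. 316. 359. 363.] [ 0.337 -0.064  0.01 ] [ 0.294 -0.148 -0.001] [0.376 0.018 0.062]
round_carrier 0.61 [436. 239. 513. 309.] [ 0.461 -0.402  0.014] [ 0.396 -0.486  0.007] [ 0.526 -0.333  0.067]
twin_ca
[... 1253 characters left out ...]
are_carrier 0.37 [322. 238. 469. 331.] [0.571 0.193 0.007] [ 0.466 -0.044 -0.002] [0.661 0.311 0.191]
twin_carrier 0.89 [186. 192. 254. 221.] [ 0.522 -0.361  0.017] [ 0.451 -0.439  0.008] [ 0.581 -0.293  0.055]
tray 0.82 [179. 174. 270. 254.] [ 0.55  -0.357  0.017] [ 0.384 -0.499 -0.001] [ 0.66  -0.228  0.027]
station 0.81 [321. 235. 469. 334.] [0.571 0.194 0.007] [ 0.475 -0.043 -0.001] [0.66  0.309 0.191]
pump_top 0.57 [427. 236. 445. 281.] [0.61  0.226 0.187] [ 0.437  0.211 -0.002] [0.635 0.249 0.194]
spray_can 0.64 [356. 266. 382. 329.] [0.706 0.102 0.139] [0.665 0.073 0.004] [0.714 0.125 0.193]
pin_jar 0.83 [392. 191. 420. 232.] [0.386 0.105 0.057] [0.341 0.074 0.   ] [0.407 0.135 0.088]
```

View pics/top0.png

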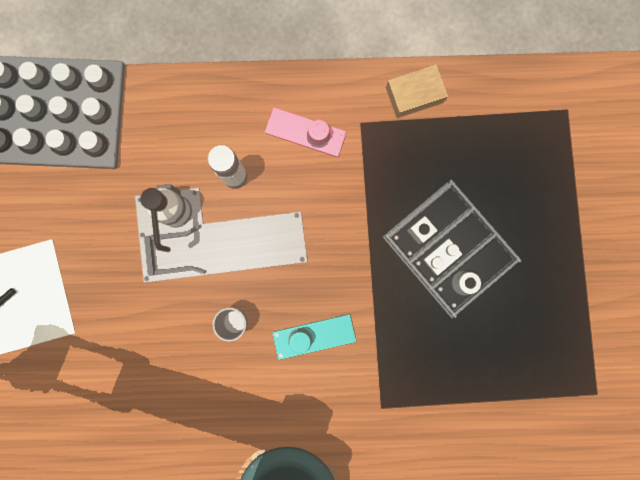

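View pics/scene0.png

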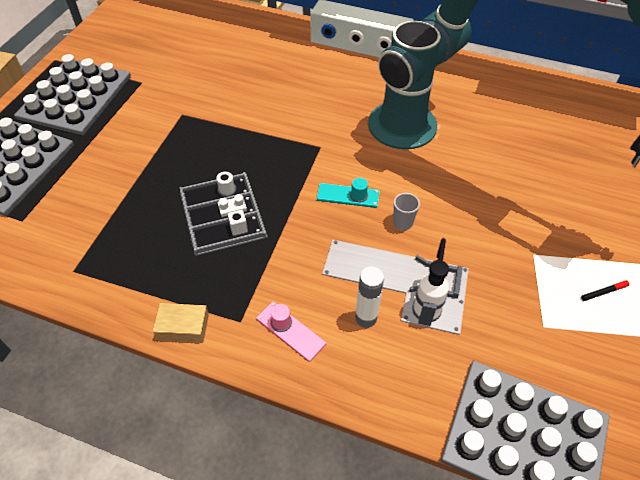

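```bash
python3 - <<'E'
from h import *
top,W=cloud("top");sc,WS=cloud("scene")
def rect(p):
    r=cv2.minAreaRect((p[:,:2]*1000).astype(np.float32));return np.round(r[0],1),np.round(r[1],1),round(r[2],1)
for n,X in(("top",W),("scene",WS)):
    X=X.reshape(-1,3);X=X[~np.isnan(X[:,0])]
    def box(x0,x1,y0,y1,z0,z1):
        return X[(X[:,0]>x0)&(X[:,0]<x1)&(X[:,1]>y0)&(X[:,1]<y1)&(X[:,2]>z0)&(X[:,2]<z1)]
    def circ(p):
        (c,r)=cv2.minEnclosingCircle((p[:,:2]*1000).astype(np.float32));return np.round(c,1),round(r,1),np.round(np.median(p,0),4),len(p)
    print(n)
    print("housing",circ(box(.38,.53,-.5,-.33,.060,.075)))
    print("trayrim",rect(box(.3,.75,-.6,-.2,.018,.026)))
    print("pump",circ(box(.5,.7,.15,.33,.186,.2)),rect(box(.5,.7,.15,.33,.17,.2)))
    p=box(.43,.7,-.08,.12,.003,.010);print("plate front",rect(p),np.round(np.percentile(p,[.5,99.5],0),3).tolist())
    p=box(.43,.56,-.1,.35,.003,.04);print("plate",rect(p))
    p=box(.43,.7,0.1,.35,.014,.04);print("guides+stop",rect(p))
    p=box(.43,.7,0.2,.35,.024,.035);print("stop",rect(p),len(p))
    p=box(.43,.7,0.1,.35,.09,.165);print("spout",np.round(np.percentile(p,[2,50,98],0),3).tolist())
E
```

```text
top
housing (array([ 442.4, -385.9]), 22.0, array([ 0.4421, -0.386 ,  0.0631]), 344)
trayrim (array([ 516.9, -365. ]), array([228.2, 189.1]), 38.5)
pump (array([587.4, 228.7]), 45.2, array([0.6116, 0.2291, 0.1892]), 380) (array([575.3, 232.3]), array([ 41.2, 113.7]), 85.5)
plate front (array([565.5,  20. ]), array([268.7, 199.9]), 0.0) [[0.443, -0.075, 0.003], [0.69, 0.119, 0.01]]
plate (array([495.2, 125.9]), array([447.4, 129.5]), 90.0)
guides+stop (array([573.1, 209.7]), array([145.3, 235.8]), 70.1)
stop (array([564.9, 248.7]), array([ 85. , 188.2]), 82.6) 250
spout [[0.52, 0.105, 0.091], [0.605, 0.214, 0.124], [0.661, 0.251, 0.158]]
scene
housing (array([ 445. , -385.4]), 23.6, array([ 0.4454, -0.3858,  0.0646]), 151)
trayrim (array([ 519.5, -364.4]), array([231.2, 187.8]), 38.4)
pump (array([587.5, 223.1]), 50.8, array([0.6157, 0.2291, 0.1897]), 246) (array([582.2, 232.2]), array([ 41.1, 112.4]), 85.3)
plate front (array([565. ,  20.1]), array([199.3, 269.4]), 89.9) [[0.433, -0.078, 0.003], [0.697, 0.119, 0.01]]
plate (array([495.1, 125. ]), array([449.9, 129.6]), 90.0)
guides+stop (array([591.4, 214.1]), array([139.6, 249.2]), 78.4)
stop (array([570.5, 255.2]), array([ 60.8, 190.7]), 69.8) 209
spout [[0.53, 0.123, 0.091], [0.633, 0.227, 0.124], [0.697, 0.259, 0.157]]
```

The top view shows the tray at about (452,248), with the round carrier in its lower-right pocket and its housing at (469,284). The station plate runs from (145,281) to (306,262), with the pump head at (153,199) and the mouth near (203,250). The can is at (227,165) and the cup at (230,324). The scene view shows the same layout. Pink and turquoise look-alikes lie on the bench. Next I'll fit the station pose.

```bash
cat >> h.py <<'E'
def goal(p,jaw):  # world TCP target, jaw axis angle deg, tool down -> tool-frame shift (mm), turn deg
    s=bot.read_state(); Rm=R.from_rotvec(s["tcp_rot"])
    t=np.radians(jaw); y=np.array([np.cos(t),np.sin(t),0]); z=np.array([0,0,-1.]); x=np.cross(y,z)
    T=R.from_matrix(np.stack([x,y,z],1))
    print("d mm",np.round(Rm.inv().apply(np.array(p)-s["tool_pos"])*1000,1),"turn",np.round(np.degrees((Rm.inv()*T).as_rotvec()),1))
E
python3 - <<'E'
from h import *
for cam in("top","scene"):
    im,_=cloud(cam);c=bot.get_calibration(cam);K=np.array(c["intrinsics"]);Vi=np.linalg.inv(c["view"])
    hsv=cv2.cvtColor(im,cv2.COLOR_BGR2HSV)
    v,u=np.mgrid[:480,:640];ray=np.stack([(u-K[0,2])/K[0,0],(v-K[1,2])/K[1,1],np.ones(u.shape)],-1)@Vi[:3,:3].T
    P=Vi[:3,3]+ray*((.006-Vi[2,3])/ray[...,2])[...,None]
    m=(hsv[...,1]<70)&(hsv[...,2]>90)&(P[...,0]>.44)&(P[...,0]<.64)&(P[...,1]>-.1)&(P[...,1]<.12)
    n,l,st,_=cv2.connectedComponentsWithStats(m.astype(np.uint8));k=1+np.argmax(st[1:,4])
    p=P[l==k][:,:2]*1000
    lo=[];hi=[]
    for a in range(-25,105,6):
        q=p[(p[:,1]>a)&(p[:,1]<a+6)];lo.append((a+3,q[:,0].min()));hi.append((a+3,q[:,0].max()))
    fl,fh=np.polyfit(*np.array(lo).T,1),np.polyfit(*np.array(hi).T,1)
    fr=[(a+3,p[(p[:,0]>a)&(p[:,0]<a+6)][:,1].min()) for a in range(500,592,6)]
    ff=np.polyfit(*np.array(fr).T,1)
    print(cam,fl,fh,ff,"yaw deg",-np.degrees(np.arctan([fl[0],fh[0],-ff[0]])))
    # corners
    for f in(fl,fh):
        y=(ff[0]*f[1]+ff[1])/(1-ff[0]*f[0]);print("corner",round(f[0]*y+f[1],1),round(y,1))
im,_=cloud("top");cv2.imwrite("pics/st.png",cv2.resize(im[175:295,125:315],None,fx=4,fy=4,interpolation=cv2.INTER_CUBIC))
goal([.442,-.386,.2],-51.5)
E
```

```text
top [-1.03481711e-01  4.91335866e+02] [-1.03784062e-01  6.00424366e+02] [   0.10545932 -104.73146905] yaw deg [5.90803649 5.92517585 6.02012201]
corner 496.8 -52.3
corner 604.7 -41.0
scene [-1.02763314e-01  4.92392370e+02] [-3.96324415e-02  6.03316493e+02] [ 9.68206320e-02 -9.99573481e+01] yaw deg [5.86730851 2.26958382 5.53017618]
corner 497.7 -51.8
corner 605.0 -41.4
d mm [-544.8 -893.2   31.3] turn [ -0.    0.  122.2]
```

View pics/st.png

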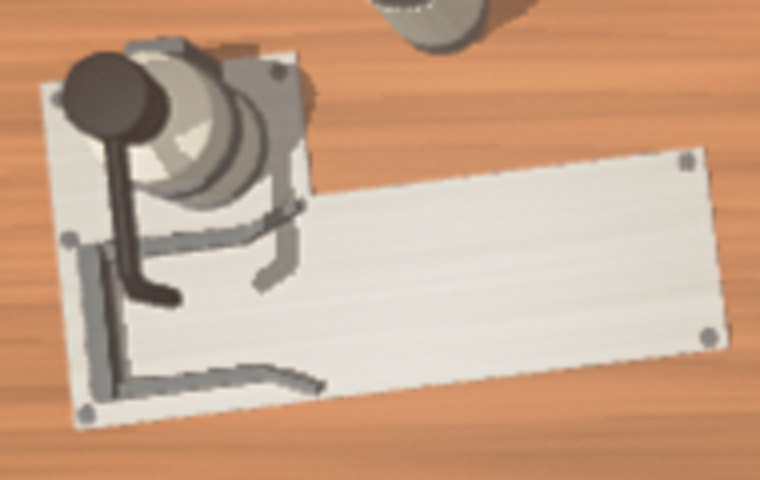

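```bash
python3 -m inch '[{"dx":-0.33,"dy":-0.347,"dz":-0.07,"az":60,"fingers":1},{"dx":-0.33,"dy":-0.347,"dz":-0.07,"az":60},{"dx":-0.33,"dy":-0.347,"dz":-0.07,"az":60},{"dx":-0.33,"dy":-0.347,"dz":-0.07,"az":60},{"dx":-0.33,"dy":-0.347,"dz":-0.07,"az":60},{"dx":-0.33,"dy":-0.347,"dz":-0.07,"az":60},{"dx":-0.33,"dy":-0.347,"dz":-0.07,"az":60},{"dx":-0.33,"dy":-0.347,"dz":-0.07,"az":60},{"dx":-0.545,"dy":-0.893,"dz":0.11,"az":122.2},{"dx":-0.545,"dy":-0.893,"dz":0.11,"az":122.2},{"dx":-0.545,"dy":-0.893,"dz":0.11,"az":122.2},{"dx":-0.545,"dy":-0.893,"dz":0.11,"az":122.2},{"dx":-0.545,"dy":-0.893,"dz":0.11,"az":122.2},{"dx":-0.545,"dy":-0.893,"dz":0.11,"az":122.2},{"dx":-0.545,"dy":-0.893,"dz":0.11,"az":122.2},{"dx":-0.545,"dy":-0.893,"dz":0.11,"az":122.2},{"dx":-0.545,"dy":-0.893,"dz":0.11,"az":122.2},{"dx":-0.545,"dy":-0.893,"dz":0.11,"az":122.2},{"dx":-0.545,"dy":-0.893,"dz":0.11,"az":122.2},{"dx":-0.545,"dy":-0.893,"dz":0.11,"az":122.2}]'
python3 -c "
from h import *
goal([.443,-.386,.028],-51.5)"
```

```text
d mm [-545.7 -892.9  203.3] turn [ -0.    0.  122.2]invalid input at $[0]: expected keys dx, dy, dz, ax, ay, az, fingers
```

```bash
python3 -m inch '[{"dx":-0.33,"dy":-0.347,"dz":-0.07,"ax":0,"ay":0,"az":60,"fingers":1},{"dx":-0.33,"dy":-0.347,"dz":-0.07,"ax":0,"ay":0,"az":60,"fingers":1},{"dx":-0.33,"dy":-0.347,"dz":-0.07,"ax":0,"ay":0,"az":60,"fingers":1},{"dx":-0.33,"dy":-0.347,"dz":-0.07,"ax":0,"ay":0,"az":60,"fingers":1},{"dx":-0.33,"dy":-0.347,"dz":-0.07,"ax":0,"ay":0,"az":60,"fingers":1},{"dx":-0.33,"dy":-0.347,"dz":-0.07,"ax":0,"ay":0,"az":60,"fingers":1},{"dx":-0.33,"dy":-0.347,"dz":-0.07,"ax":0,"ay":0,"az":60,"fingers":1},{"dx":-0.33,"dy":-0.347,"dz":-0.07,"ax":0,"ay":0,"az":60,"fingers":1},{"dx":-0.545,"dy":-0.893,"dz":0.11,"ax":0,"ay":0,"az":122.2,"fingers":1},{"dx":-0.545,"dy":-0.893,"dz":0.11,"ax":0,"ay":0,"az":122.2,"fingers":1},{"dx":-0.545,"dy":-0.893,"dz":0.11,"ax":0,"ay":0,"az":122.2,"fingers":1},{"dx":-0.545,"dy":-0.893,"dz":0.11,"ax":0,"ay":0,"az":122.2,"fingers":1},{"dx":-0.545,"dy":-0.893,"dz":0.11,"ax":0,"ay":0,"az":122.2,"fingers":1},{"dx":-0.545,"dy":-0.893,"dz":0.11,"ax":0,"ay":0,"az":122.2,"fingers":1},{"dx":-0.545,"dy":-0.893,"dz":0.11,"ax":0,"ay":0,"az":122.2,"fingers":1},{"dx":-0.545,"dy":-0.893,"dz":0.11,"ax":0,"ay":0,"az":122.2,"fingers":1},{"dx":-0.545,"dy":-0.893,"dz":0.11,"ax":0,"ay":0,"az":122.2,"fingers":1},{"dx":-0.545,"dy":-0.893,"dz":0.11,"ax":0,"ay":0,"az":122.2,"fingers":1},{"dx":-0.545,"dy":-0.893,"dz":0.11,"ax":0,"ay":0,"az":122.2,"fingers":1},{"dx":-0.545,"dy":-0.893,"dz":0.11,"ax":0,"ay":0,"az":122.2,"fingers":1}]'
python3 -c "
from h import *
goal([.443,-.386,.030],-51.5)"
```

```text
time: 3.65
tool_pos: [0.4421, -0.3854, 0.1211]
tcp_rot: [-2.965, -1.034, 0.0]
wrist_force: [-0.2, 0.4, -0.7]
width: 1.0
d mm [ 0.3  1.1 91.1] turn [-0.1 -0.  -0. ]
```

```bash
python3 -m inch '[{"dx":0,"dy":0.001,"dz":0.05,"ax":0,"ay":0,"az":0,"fingers":1},{"dx":0,"dy":0.001,"dz":0.093,"ax":0,"ay":0,"az":0,"fingers":1},{"dx":0,"dy":0.001,"dz":0.093,"ax":0,"ay":0,"az":0,"fingers":1},{"dx":0,"dy":0.001,"dz":0.093,"ax":0,"ay":0,"az":0,"fingers":-1},{"dx":0,"dy":0.001,"dz":0.093,"ax":0,"ay":0,"az":0,"fingers":-1},{"dx":0,"dy":0.001,"dz":0.093,"ax":0,"ay":0,"az":0,"fingers":-1},{"dx":0,"dy":0.001,"dz":0.093,"ax":0,"ay":0,"az":0,"fingers":-1},{"dx":0,"dy":0.001,"dz":0.093,"ax":0,"ay":0,"az":0,"fingers":-1},{"dx":0,"dy":0.001,"dz":0.093,"ax":0,"ay":0,"az":0,"fingers":-1}]' 60
```

```text
time: 4.78
tool_pos: [0.4443, -0.3872, 0.031]
tcp_rot: [2.964, 1.034, 0.003]
wrist_force: [0.0, 2.0, 4.7]
width: 0.5
```

```bash
python3 -m inch '[{"dx":0,"dy":0,"dz":-0.03,"ax":0,"ay":0,"az":0,"fingers":-1},{"dx":0,"dy":0,"dz":-0.08,"ax":0,"ay":0,"az":0,"fingers":-1},{"dx":0,"dy":0,"dz":-0.11,"ax":0,"ay":0,"az":0,"fingers":-1},{"dx":0,"dy":0,"dz":-0.11,"ax":0,"ay":0,"az":0,"fingers":-1}]' 60
python3 - <<'E'
from h import *
im,W=cloud("top");cv2.imwrite("pics/lift.png",cv2.resize(im[150:340,350:560],None,fx=3,fy=3))
im,W=cloud("scene");cv2.imwrite("pics/lift_s.png",cv2.resize(im[100:260,140:300],None,fx=4,fy=4))
print(bot.read_state()["wrist_force"])
goal([.536,.092,.141],-84.1)
E
```

```text
time: 5.28
tool_pos: [0.4458, -0.3889, 0.1449]
tcp_rot: [2.958, 1.032, 0.009]
wrist_force: [0.2, -1.0, -3.9]
width: 0.501
[ 0.18599823  0.54108816 -5.15563223]
d mm [ 370.2 -317.1   -0.9] turn [ 0.1 -0.1 32.6]
```

View pics/lift_s.png

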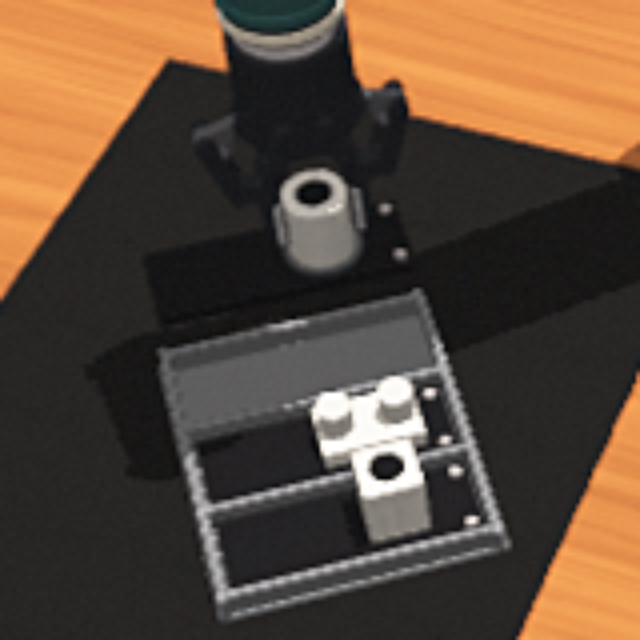

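The carrier is held level above the empty pocket, and the other two carriers haven't moved. Next I'll carry it to the plate.

```bash
python3 -m inch '[{"dx":0.0,"dy":0.0,"dz":-0.01,"ax":0,"ay":0,"az":4,"fingers":-1},{"dx":0.37,"dy":-0.317,"dz":0,"ax":0,"ay":0,"az":32.6,"fingers":-1},{"dx":0.37,"dy":-0.317,"dz":0,"ax":0,"ay":0,"az":32.6,"fingers":-1},{"dx":0.37,"dy":-0.317,"dz":0,"ax":0,"ay":0,"az":32.6,"fingers":-1},{"dx":0.37,"dy":-0.317,"dz":0,"ax":0,"ay":0,"az":32.6,"fingers":-1},{"dx":0.37,"dy":-0.317,"dz":0,"ax":0,"ay":0,"az":32.6,"fingers":-1},{"dx":0.37,"dy":-0.317,"dz":0,"ax":0,"ay":0,"az":32.6,"fingers":-1},{"dx":0.37,"dy":-0.317,"dz":0,"ax":0,"ay":0,"az":32.6,"fingers":-1},{"dx":0.37,"dy":-0.317,"dz":0,"ax":0,"ay":0,"az":32.6,"fingers":-1},{"dx":0.37,"dy":-0.317,"dz":0,"ax":0,"ay":0,"az":32.6,"fingers":-1},{"dx":0.37,"dy":-0.317,"dz":0,"ax":0,"ay":0,"az":32.6,"fingers":-1},{"dx":0.37,"dy":-0.317,"dz":0,"ax":0,"ay":0,"az":32.6,"fingers":-1}]' 60
python3 - <<'E'
from h import *
im,W=cloud("top");cv2.imwrite("pics/over.png",cv2.resize(im[170:350,130:370],None,fx=3,fy=3))
# carrier plate: dark points at its height
z=bot.read_state()["tool_pos"][2]-.027+.010
hsv=cv2.cvtColor(im,cv2.COLOR_BGR2HSV)
p=W[(abs(W[...,2]-z)<.006)&(W[...,0]>.45)&(W[...,0]<.65)&(W[...,1]<.2)&(W[...,1]>-.1)]
print(z,cv2.minAreaRect((p[:,:2]*1000).astype(np.float32)),len(p))
goal([.536,.092,.034],-84.1)
E
```

```text
time: 6.88
tool_pos: [0.5349, 0.0906, 0.1388]
tcp_rot: [3.136, 0.158, -0.001]
wrist_force: [0.4, 0.1, -4.8]
width: 0.501
0.12223851460771172 ((536.2040405273438, 60.727439880371094), (60.005218505859375, 169.68597412109375), 5.882246971130371) 1290
d mm [  0.9  -1.6 105.2] turn [ 0.1 -0.  -0.1]
```

View pics/over.png

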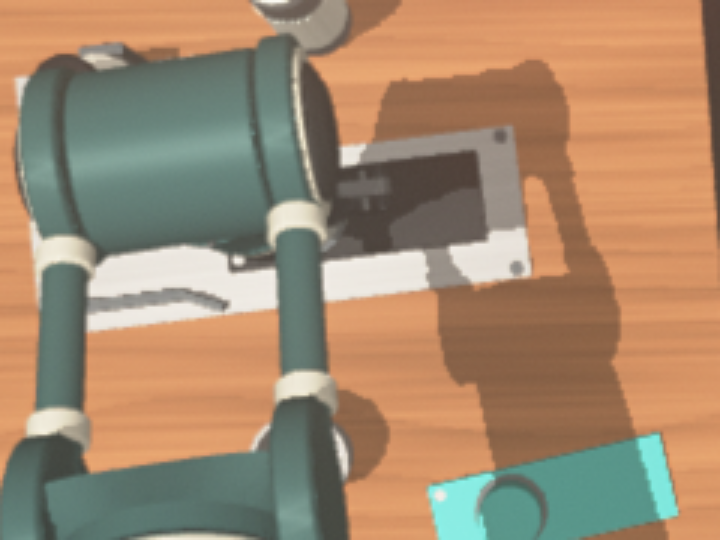

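```bash
python3 -m inch '[{"dx":0.003,"dy":-0.001,"dz":0.04,"ax":0,"ay":0,"az":0,"fingers":-1},{"dx":0.003,"dy":-0.001,"dz":0.08,"ax":0,"ay":0,"az":0,"fingers":-1},{"dx":0.003,"dy":-0.001,"dz":0.095,"ax":0,"ay":0,"az":0,"fingers":-1},{"dx":0.003,"dy":-0.001,"dz":0.102,"ax":0,"ay":0,"az":0,"fingers":-1},{"dx":0.003,"dy":-0.001,"dz":0.105,"ax":0,"ay":0,"az":0,"fingers":-1},{"dx":0.003,"dy":-0.001,"dz":0.106,"ax":0,"ay":0,"az":0,"fingers":-1},{"dx":0.003,"dy":-0.001,"dz":0.106,"ax":0,"ay":0,"az":0,"fingers":-1}]' 60
```

```text
time: 7.8
tool_pos: [0.5391, 0.0918, 0.0343]
tcp_rot: [3.137, 0.158, 0.004]
wrist_force: [0.5, 0.3, -4.0]
width: 0.498
```

```bash
python3 -m inch '[{"dx":0,"dy":0,"dz":0.002,"ax":0,"ay":0,"az":0,"fingers":-1},{"dx":0,"dy":0,"dz":0.003,"ax":0,"ay":0,"az":0,"fingers":-1},{"dx":0,"dy":0,"dz":0.003,"ax":0,"ay":0,"az":0,"fingers":-1}]' 60
```

```text
time: 8.18
tool_pos: [0.5398, 0.092, 0.033]
tcp_rot: [3.137, 0.158, 0.005]
wrist_force: [-3.7, 0.6, 6.1]
width: 0.501
```

```bash
python3 -m inch '[{"dx":0,"dy":0,"dz":0,"ax":0,"ay":0,"az":0,"fingers":1},{"dx":0,"dy":0,"dz":0,"ax":0,"ay":0,"az":0,"fingers":1},{"dx":0,"dy":0,"dz":0,"ax":0,"ay":0,"az":0,"fingers":1},{"dx":0,"dy":0,"dz":0,"ax":0,"ay":0,"az":0,"fingers":1},{"dx":0,"dy":0,"dz":-0.03,"ax":0,"ay":0,"az":0,"fingers":1},{"dx":0,"dy":0,"dz":-0.08,"ax":0,"ay":0,"az":0,"fingers":1},{"dx":0,"dy":0,"dz":-0.12,"ax":0,"ay":0,"az":0,"fingers":1},{"dx":0,"dy":0,"dz":-0.12,"ax":0,"ay":0,"az":0,"fingers":1}]'
cat >> h.py <<'E'
S=np.array([.523,.2217]);yaw=np.radians(5.9);ex=np.array([np.cos(yaw),np.sin(yaw)]);ey=np.array([-ex[1],ex[0]])
def carrier(cam="top"):
    im,_=cloud(cam);c=bot.get_calibration(cam);K=np.array(c["intrinsics"]);Vi=np.linalg.inv(c["view"])
    v,u=np.mgrid[:480,:640];ray=np.stack([(u-K[0,2])/K[0,0],(v-K[1,2])/K[1,1],np.ones(u.shape)],-1)@Vi[:3,:3].T
    P=(Vi[:3,3]+ray*((.016-Vi[2,3])/ray[...,2])[...,None])[...,:2]-S
    xs,ys=P@ex,P@ey
    m=(im.max(2)<70)&(abs(xs)<.05)&(ys>-.28)&(ys<.0)
    p=(np.stack([xs[m],ys[m]],-1)*1000).astype(np.float32)
    return im,p,cv2.minAreaRect(p)
E
python3 - <<'E'
from h import *
im,p,r=carrier();print("station frame",r,len(p))
cv2.imwrite("pics/placed.png",cv2.resize(im[170:350,130:370],None,fx=3,fy=3))
E
```

```text
time: 9.18
tool_pos: [0.5426, 0.0925, 0.1575]
tcp_rot: [3.137, 0.158, 0.019]
wrist_force: [0.7, -0.3, -0.6]
width: 0.999
station frame ((0.0, 0.0), (0.0, 0.0), 0.0) 0
```

View pics/placed.png

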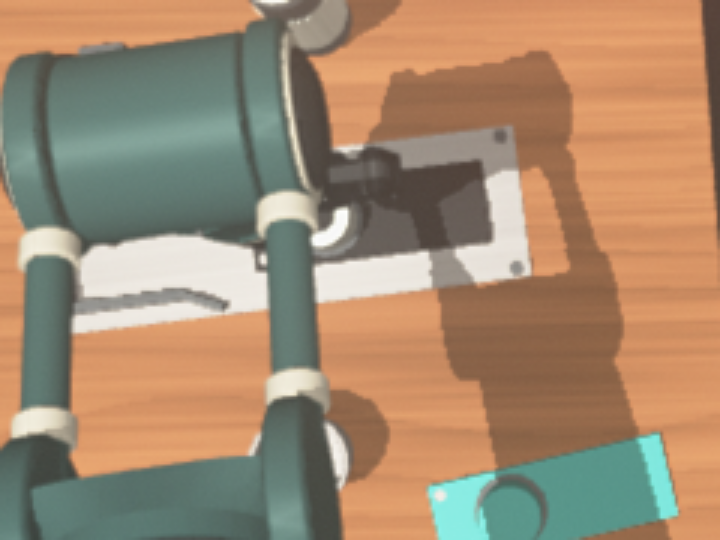

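```bash
sed -i 's/im.max(2)<70/im.max(2)<120/' h.py; python3 - <<'E'
from h import *
im,p,r=carrier();print("station frame",r,len(p))
x=[np.percentile(p[(p[:,1]<a+10)&(p[:,1]>a),0],[1,50,99]).round(1).tolist() for a in range(-230,-180,15)];print(x)
goal([.549,-.0025,.12],5.9)
E
```

```text
station frame ((0.17955398559570312, -132.37933349609375), (99.53724670410156, 264.23846435546875), 0.19184184074401855) 2454
[[-25.1, 3.5, 31.4], [-27.5, 2.6, 31.4], [-25.6, 2.8, 31.2], [-25.7, 9.1, 44.3]]
d mm [-0.  95.  33.2] turn [  0.2  -0.1 -90.1]
```

```bash
python3 -m inch '[{"dx":0,"dy":0.095,"dz":0.0,"ax":0,"ay":0,"az":-90,"fingers":1},{"dx":0,"dy":0.095,"dz":0.0,"ax":0,"ay":0,"az":-90,"fingers":1},{"dx":0,"dy":0.095,"dz":0.03,"ax":0,"ay":0,"az":-90,"fingers":1},{"dx":0,"dy":0.095,"dz":0.033,"ax":0,"ay":0,"az":-90,"fingers":1},{"dx":0,"dy":0.095,"dz":0.033,"ax":0,"ay":0,"az":-90,"fingers":1},{"dx":0,"dy":0.095,"dz":0.033,"ax":0,"ay":0,"az":-90,"fingers":1},{"dx":0,"dy":0.095,"dz":0.033,"ax":0,"ay":0,"az":-90,"fingers":1},{"dx":0,"dy":0.095,"dz":0.033,"ax":0,"ay":0,"az":-90,"fingers":1},{"dx":0,"dy":0.095,"dz":0.033,"ax":0,"ay":0,"az":-90,"fingers":1},{"dx":0,"dy":0.095,"dz":0.033,"ax":0,"ay":0,"az":-90,"fingers":1},{"dx":0,"dy":0.095,"dz":0.033,"ax":0,"ay":0,"az":-90,"fingers":1}]'
python3 - <<'E'
from h import *
for cam in("top","scene"):
    im,p,r=carrier(cam);cv2.imwrite(f"pics/tail_{cam}.png",cv2.resize(im[170:350,130:370] if cam=="top" else im[180:340,270:480],None,fx=3,fy=3))
    q=p[(abs(p[:,0])<25)];print(cam,"y min",[round(float(np.percentile(q[:,1],a)),1) for a in(0,.5,1,2)])
    print([np.percentile(p[(p[:,1]<a+10)&(p[:,1]>a),0],[1,50,99]).round(1).tolist() for a in range(-240,-80,20) if len(p[(p[:,1]<a+10)&(p[:,1]>a)])])
    im,W=cloud(cam);q=W[(abs(W[...,2]-.066)<.005)][:,:2]-S;q=np.stack([q@ex,q@ey],-1)*1000;q=q[(abs(q[:,0])<35)&(q[:,1]<-80)&(q[:,1]>-180)]
    print("housing",len(q),np.round(np.median(q,0),1),np.round(np.percentile(q,[2,98],0),1).tolist())
goal([.549,-.0025,.012],5.9)
E
```

```text
time: 10.65
tool_pos: [0.5481, -0.0024, 0.1189]
tcp_rot: [2.108, 2.328, 0.001]
wrist_force: [0.7, 0.9, 0.3]
width: 1.002
top y min [-279.8, -278.4, -276.8, -269.8]
[[-48.6, -10.7, 17.9], [-49.5, -16.1, 17.7], [-47.4, -4.1, 19.7], [-25.6, -2.9, 20.9], [-24.7, -0.6, 23.3], [-26.4, 13.1, 25.0], [-25.8, 23.4, 48.8], [-48.8, -19.6, 10.6]]
housing 161 [  -7.5 -132.4] [[-19.0, -149.9], [3.3, -116.4]]
scene y min [-246.0, -244.1, -243.4, -242.1]
[[-49.3, -1.2, 37.6], [-24.7, 7.3, 38.5], [-23.8, 7.8, 38.7], [-24.7, 2.4, 37.9], [-24.0, -5.4, 8.2], [-40.4, -30.7, 1.6], [20.8, 30.1, 47.6], [-23.9, 7.4, 38.0]]
housing 207 [   5.2 -131.8] [[-16.5, -150.5], [25.8, -112.2]]
d mm [ 1.00e-01 -3.00e-01  1.08e+02] turn [ 0.2  0.1 -0.2]
```

View pics/tail_scene.png

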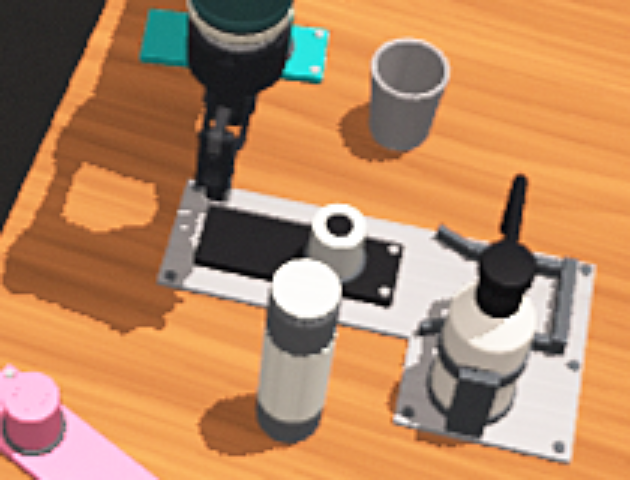

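```bash
python3 -m inch '[{"dx":0,"dy":0,"dz":0.05,"ax":0,"ay":0,"az":0,"fingers":1},{"dx":0,"dy":0,"dz":0.095,"ax":0,"ay":0,"az":0,"fingers":1},{"dx":0,"dy":0,"dz":0.11,"ax":0,"ay":0,"az":0,"fingers":1},{"dx":0,"dy":0,"dz":0.115,"ax":0,"ay":0,"az":0,"fingers":1},{"dx":0,"dy":0,"dz":0.115,"ax":0,"ay":0,"az":0,"fingers":1}]' 30
```

```text
time: 11.48
tool_pos: [0.5506, -0.0026, 0.0062]
tcp_rot: [2.104, 2.326, 0.005]
wrist_force: [0.1, 0.4, -0.0]
width: 0.999
```

```bash
python3 -m inch '[{"dx":0,"dy":0,"dz":0.003,"ax":0,"ay":0,"az":0,"fingers":1},{"dx":0,"dy":0,"dz":0.003,"ax":0,"ay":0,"az":0,"fingers":-1},{"dx":0,"dy":0,"dz":0.003,"ax":0,"ay":0,"az":0,"fingers":-1},{"dx":0,"dy":0,"dz":0.003,"ax":0,"ay":0,"az":0,"fingers":-1},{"dx":0,"dy":0,"dz":0.003,"ax":0,"ay":0,"az":0,"fingers":-1},{"dx":0,"dy":0,"dz":0.003,"ax":0,"ay":0,"az":0,"fingers":-1}]' 30
python3 -c "
from h import *
d=ey*.132-ex*.003
p=bot.read_state()['tool_pos'];print(((p[:2]-S)@ex,(p[:2]-S)@ey));t=S-.0955*ey+0*ex
goal([*t,p[2]],5.9)"
```

```text
time: 12.22
tool_pos: [0.5511, -0.0027, 0.0042]
tcp_rot: [2.103, 2.326, 0.006]
wrist_force: [-1.6, -0.4, 6.0]
width: 0.686
(np.float64(0.004880667226765338), np.float64(-0.22609619663924438))
d mm [130.6  -5.2  -0.3] turn [ 0.4  0.1 -0.1]
```

```bash
python3 -m inch '[{"dx":0.008,"dy":-0.001,"dz":0.0005,"ax":0,"ay":0,"az":0,"fingers":-1},{"dx":0.018,"dy":-0.002,"dz":0.0005,"ax":0,"ay":0,"az":0,"fingers":-1},{"dx":0.028,"dy":-0.004,"dz":0.0005,"ax":0,"ay":0,"az":0,"fingers":-1},{"dx":0.036,"dy":-0.005,"dz":0.0005,"ax":0,"ay":0,"az":0,"fingers":-1},{"dx":0.044,"dy":-0.005,"dz":0.0005,"ax":0,"ay":0,"az":0,"fingers":-1},{"dx":0.05,"dy":-0.005,"dz":0.0005,"ax":0,"ay":0,"az":0,"fingers":-1},{"dx":0.05,"dy":-0.005,"dz":0.0005,"ax":0,"ay":0,"az":0,"fingers":-1}]' 30
python3 -c "
from h import *
p=bot.read_state()['tool_pos'];print(((p[:2]-S)@ex,(p[:2]-S)@ey));t=S-.0955*ey+0*ex
goal([*t,p[2]],5.9)"
```

```text
time: 13.1
tool_pos: [0.5414, 0.0477, 0.0042]
tcp_rot: [2.102, 2.327, 0.007]
wrist_force: [-0.6, -1.8, 6.1]
width: 0.687
(np.float64(0.0004537362887375501), np.float64(-0.1750084062877423))
d mm [79.5 -0.6 -0.1] turn [ 0.4  0.1 -0.1]
```

```bash
python3 -m inch '[{"dx":0.01,"dy":0,"dz":0.0005,"ax":0,"ay":0,"az":0,"fingers":-1},{"dx":0.018,"dy":0,"dz":0.0005,"ax":0,"ay":0,"az":0,"fingers":-1},{"dx":0.026,"dy":-0.0005,"dz":0.0005,"ax":0,"ay":0,"az":0,"fingers":-1},{"dx":0.034,"dy":-0.0005,"dz":0.0005,"ax":0,"ay":0,"az":0,"fingers":-1},{"dx":0.042,"dy":-0.0005,"dz":0.0005,"ax":0,"ay":0,"az":0,"fingers":-1},{"dx":0.05,"dy":-0.0005,"dz":0.0005,"ax":0,"ay":0,"az":0,"fingers":-1},{"dx":0.058,"dy":-0.0005,"dz":0.0005,"ax":0,"ay":0,"az":0,"fingers":-1},{"dx":0.064,"dy":-0.0005,"dz":0.0005,"ax":0,"ay":0,"az":0,"fingers":-1},{"dx":0.068,"dy":-0.0005,"dz":0.0005,"ax":0,"ay":0,"az":0,"fingers":-1},{"dx":0.068,"dy":-0.0005,"dz":0.0005,"ax":0,"ay":0,"az":0,"fingers":-1}]' 30
python3 -c "
from h import *
p=bot.read_state()['tool_pos'];print(((p[:2]-S)@ex,(p[:2]-S)@ey));t=S-.0955*ey+0*ex
goal([*t,p[2]],5.9)"
```

```text
time: 14.35
tool_pos: [0.5346, 0.1162, 0.0043]
tcp_rot: [2.101, 2.327, 0.009]
wrist_force: [1.7, -1.3, 5.3]
width: 0.692
(np.float64(0.0006509288200077905), np.float64(-0.10616462310278113))
d mm [10.7 -0.7 -0. ] turn [ 0.5  0.1 -0.1]
```

Now a slow creep to the stop, watching the y force.

```bash
python3 -m inch '[{"dx":0.003,"dy":0,"dz":0.0003,"ax":0,"ay":0,"az":0,"fingers":-1},{"dx":0.006,"dy":0,"dz":0.0003,"ax":0,"ay":0,"az":0,"fingers":-1},{"dx":0.009,"dy":0,"dz":0.0003,"ax":0,"ay":0,"az":0,"fingers":-1},{"dx":0.011,"dy":0,"dz":0.0003,"ax":0,"ay":0,"az":0,"fingers":-1},{"dx":0.011,"dy":0,"dz":0.0003,"ax":0,"ay":0,"az":0,"fingers":-1}]' 30
python3 -c "
from h import *
p=bot.read_state()['tool_pos'];print(((p[:2]-S)@ex,(p[:2]-S)@ey),bot.read_state()['wrist_force'])"
```

```text
time: 14.98
tool_pos: [0.5336, 0.1268, 0.0042]
tcp_rot: [2.1, 2.326, 0.008]
wrist_force: [1.9, -6.8, 6.1]
width: 0.69
(np.float64(0.0007553983547504439), np.float64(-0.09550169728386862)) [ 1.88395999 -6.78318298  6.12087208]
```

```bash
python3 -m inch '[{"dx":0.002,"dy":0,"dz":0.0003,"ax":0,"ay":0,"az":0,"fingers":-1},{"dx":0.003,"dy":0,"dz":0.0003,"ax":0,"ay":0,"az":0,"fingers":-1},{"dx":0.004,"dy":0,"dz":0.0003,"ax":0,"ay":0,"az":0,"fingers":-1},{"dx":0.004,"dy":0,"dz":0.0003,"ax":0,"ay":0,"az":0,"fingers":-1}]' 30
python3 -c "
from h import *
p=bot.read_state()['tool_pos'];print(((p[:2]-S)@ex,(p[:2]-S)@ey),bot.read_state()['wrist_force'])"
```

```text
time: 15.48
tool_pos: [0.5336, 0.127, 0.0042]
tcp_rot: [2.095, 2.325, 0.001]
wrist_force: [3.0, -21.1, 7.9]
width: 0.692
(np.float64(0.000767328364686699), np.float64(-0.09531421254163669)) [  3.02234331 -21.05128783   7.9404215 ]
```

```bash
python3 -m inch '[{"dx":0.0005,"dy":0,"dz":0,"ax":0,"ay":0,"az":0,"fingers":-1},{"dx":0.0005,"dy":0,"dz":0,"ax":0,"ay":0,"az":0,"fingers":1},{"dx":0.0005,"dy":0,"dz":0,"ax":0,"ay":0,"az":0,"fingers":1},{"dx":0.0005,"dy":0,"dz":0,"ax":0,"ay":0,"az":0,"fingers":1},{"dx":0.0005,"dy":0,"dz":0,"ax":0,"ay":0,"az":0,"fingers":1},{"dx":-0.001,"dy":0,"dz":-0.03,"ax":0,"ay":0,"az":0,"fingers":1},{"dx":-0.06,"dy":0,"dz":-0.08,"ax":0,"ay":0,"az":0,"fingers":1},{"dx":-0.1,"dy":0,"dz":-0.13,"ax":0,"ay":0,"az":0,"fingers":1},{"dx":-0.12,"dy":0,"dz":-0.18,"ax":0,"ay":0,"az":0,"fingers":1},{"dx":-0.12,"dy":0,"dz":-0.22,"ax":0,"ay":0,"az":0,"fingers":1},{"dx":-0.12,"dy":0,"dz":-0.24,"ax":0,"ay":0,"az":0,"fingers":-1},{"dx":-0.12,"dy":0,"dz":-0.24,"ax":0,"ay":0,"az":0,"fingers":-1}]' 30
python3 - <<'E'
from h import *
for cam in("scene","top"):
    im,W=cloud(cam);cv2.imwrite(f"pics/in_{cam}.png",cv2.resize(im[170:350,110:350] if cam=="top" else im[180:340,290:500],None,fx=3,fy=3))
    q=W[(abs(W[...,2]-.066)<.004)][:,:2]-S;q=np.stack([q@ex,q@ey],-1)*1000;q=q[(abs(q[:,0])<30)&(abs(q[:,1])<40)]
    print("housing",len(q),np.round(np.median(q,0),1),np.round(np.percentile(q,[2,98],0),1).tolist() if len(q) else 0)
    q=W[(abs(W[...,2]-.190)<.004)][:,:2];q=q[(abs(q[:,0]-.612)<.04)&(abs(q[:,1]-.23)<.04)];print("pump",len(q),np.percentile(q,[2,50,98],0).round(4).tolist())
t=S+.09*ex
goal([*t,.25],5.9);print(t,bot.read_state()["tool_pos"],bot.read_state()["width"])
E
```

```text
time: 16.98
tool_pos: [0.5445, 0.0098, 0.2463]
tcp_rot: [2.093, 2.324, 0.004]
wrist_force: [0.6, -0.8, -0.2]
width: 0.604
housing 38 [ -7.5 -15.4] [[-19.4, -21.2], [12.7, 0.5]]
pump 234 [[0.5958, 0.2108], [0.6153, 0.2296], [0.6339, 0.248]]
housing 257 [-4.2 -1.3] [[-21.2, -15.6], [18.0, 18.7]]
pump 372 [[0.5926, 0.2114], [0.6116, 0.2287], [0.6301, 0.2479]]
d mm [212.4  92.8  -8.3] turn [0.3 0.5 0.1]
[0.61252325 0.23095133] [0.54253147 0.00997912 0.24293063] 0.4214811420107762
```

View pics/in_scene.png

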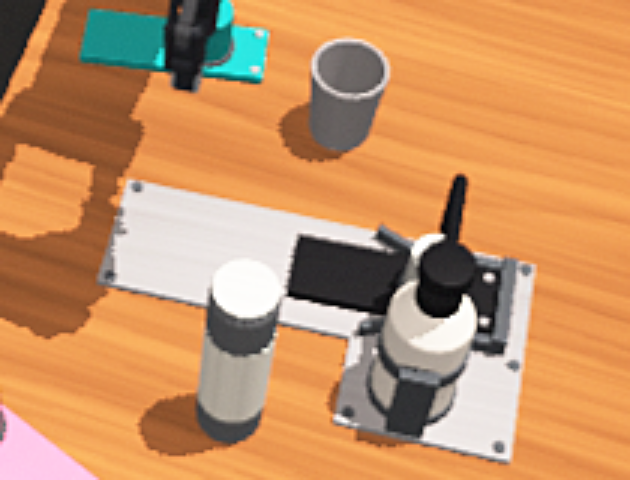

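The carrier is seated between the guides against the stop, and the can and cup are undisturbed. Next I'll move above the pump.

```bash
python3 -m inch '[{"dx":0.06,"dy":0.025,"dz":-0.008,"ax":0.3,"ay":0.5,"az":0,"fingers":-1},{"dx":0.12,"dy":0.05,"dz":-0.008,"ax":0.3,"ay":0.5,"az":0,"fingers":-1},{"dx":0.17,"dy":0.075,"dz":-0.008,"ax":0.3,"ay":0.5,"az":0,"fingers":-1},{"dx":0.211,"dy":0.0925,"dz":-0.008,"ax":0.3,"ay":0.5,"az":0,"fingers":-1},{"dx":0.211,"dy":0.0925,"dz":-0.008,"ax":0.3,"ay":0.5,"az":0,"fingers":-1},{"dx":0.211,"dy":0.0925,"dz":-0.008,"ax":0.3,"ay":0.5,"az":0,"fingers":-1},{"dx":0.211,"dy":0.0925,"dz":-0.008,"ax":0.3,"ay":0.5,"az":0,"fingers":-1}]' 30
python3 -c "
from h import *
goal([.6123,.2298,.195],5.9)"
```

```text
time: 17.95
tool_pos: [0.6116, 0.2283, 0.2485]
tcp_rot: [-2.102, -2.333, 0.003]
wrist_force: [0.5, 0.2, -0.9]
width: 0.001
d mm [ 1.4  0.9 53.5] turn [-0.1  0.   0. ]
```

```bash
python3 -m inch '[{"dx":0.001,"dy":0,"dz":0.03,"ax":0,"ay":0,"az":0,"fingers":-1},{"dx":0.001,"dy":0,"dz":0.05,"ax":0,"ay":0,"az":0,"fingers":-1},{"dx":0.001,"dy":0,"dz":0.056,"ax":0,"ay":0,"az":0,"fingers":-1},{"dx":0.001,"dy":0,"dz":0.06,"ax":0,"ay":0,"az":0,"fingers":-1},{"dx":0.001,"dy":0,"dz":0.064,"ax":0,"ay":0,"az":0,"fingers":-1},{"dx":0.001,"dy":0,"dz":0.068,"ax":0,"ay":0,"az":0,"fingers":-1},{"dx":0.001,"dy":0,"dz":0.07,"ax":0,"ay":0,"az":0,"fingers":-1},{"dx":0.001,"dy":0,"dz":0.07,"ax":0,"ay":0,"az":0,"fingers":-1}]' 30
```

```text
time: 18.95
tool_pos: [0.612, 0.2292, 0.1807]
tcp_rot: [2.103, 2.334, -0.001]
wrist_force: [-3.9, -2.2, 8.3]
width: -0.001
```

```bash
python3 -m inch '[{"dx":0,"dy":0,"dz":0.002,"ax":0,"ay":0,"az":0,"fingers":-1},{"dx":0,"dy":0,"dz":0.004,"ax":0,"ay":0,"az":0,"fingers":-1},{"dx":0,"dy":0,"dz":0.005,"ax":0,"ay":0,"az":0,"fingers":-1},{"dx":0,"dy":0,"dz":0.005,"ax":0,"ay":0,"az":0,"fingers":-1}]' 30
```

```text
time: 19.45
tool_pos: [0.6123, 0.2293, 0.18]
tcp_rot: [2.102, 2.333, 0.002]
wrist_force: [-7.6, -3.6, 14.7]
width: 0.002
```

```bash
python3 -m inch '[{"dx":0,"dy":0,"dz":0.004,"ax":0,"ay":0,"az":0,"fingers":-1},{"dx":0,"dy":0,"dz":0.006,"ax":0,"ay":0,"az":0,"fingers":-1},{"dx":0,"dy":0,"dz":0.006,"ax":0,"ay":0,"az":0,"fingers":-1}]' 30
```

```text
time: 19.82
tool_pos: [0.6124, 0.2293, 0.1799]
tcp_rot: [2.101, 2.333, 0.004]
wrist_force: [-12.3, -4.2, 21.5]
width: -0.001
```

The head has bottomed out: the force rose to 21 N with no further travel. I'll rise and back away.

```bash
python3 -m inch '[{"dx":0,"dy":0,"dz":-0.01,"ax":0,"ay":0,"az":0,"fingers":-1},{"dx":0,"dy":0,"dz":-0.03,"ax":0,"ay":0,"az":0,"fingers":-1},{"dx":0,"dy":0,"dz":-0.07,"ax":0,"ay":0,"az":0,"fingers":-1},{"dx":-0.05,"dy":-0.03,"dz":-0.1,"ax":0,"ay":0,"az":0,"fingers":-1},{"dx":-0.1,"dy":-0.06,"dz":-0.12,"ax":0,"ay":0,"az":0,"fingers":-1},{"dx":-0.15,"dy":-0.09,"dz":-0.12,"ax":0,"ay":0,"az":0,"fingers":-1},{"dx":-0.2,"dy":-0.1,"dz":-0.12,"ax":0,"ay":0,"az":0,"fingers":-1},{"dx":-0.26,"dy":-0.1,"dz":-0.12,"ax":0,"ay":0,"az":0,"fingers":-1},{"dx":-0.3,"dy":-0.1,"dz":-0.12,"ax":0,"ay":0,"az":0,"fingers":-1},{"dx":-0.3,"dy":-0.1,"dz":-0.12,"ax":0,"ay":0,"az":0,"fingers":-1}]' 30
python3 - <<'E'
from h import *
im,W=cloud("top");c=im[170:350,120:360];cv2.imwrite("pics/end.png",cv2.resize(c,None,fx=3,fy=3))
q=W[(abs(W[...,2]-.066)<.004)][:,:2]-S;q=np.stack([q@ex,q@ey],-1)*1000;q=q[(abs(q[:,0])<30)&(abs(q[:,1])<40)]
print("housing",len(q),np.round(cv2.minEnclosingCircle(q.astype(np.float32))[0],1),np.percentile(q,[1,99],0).round(1).tolist())
q=W[(abs(W[...,0]-.612)<.025)&(abs(W[...,1]-.23)<.025)];print("head z",np.percentile(q[:,2],[50,90]))
im,W=cloud("scene");im2,p,r=carrier("scene");p=p[(abs(p[:,0])<18)&(p[:,1]<-60)]
print("tail end",np.percentile(p[:,1],[0,1,2]).round(1))
E
```

```text
time: 21.08
tool_pos: [0.5444, -0.0821, 0.3002]
tcp_rot: [2.105, 2.327, 0.005]
wrist_force: [-0.7, 0.3, -0.2]
width: -0.003
housing 281 [-2.1 -0.5] [[-21.7, -20.7], [18.4, 19.6]]
head z [0.18316019 0.19050995]
tail end [-114.2 -113.5 -112.9]
```

View pics/end.png

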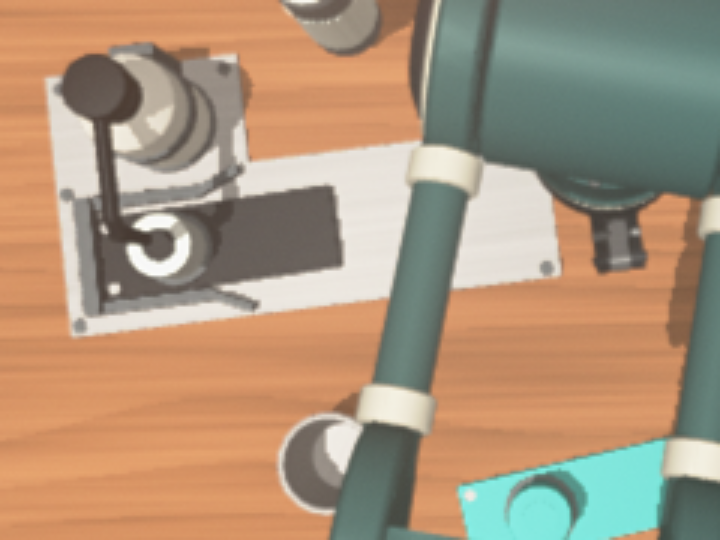

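```bash
python3 -c "
from workcell import bot
print(bot.finish_job())"
```

```text
the job is handed in; nothing more can be done
None
```

The job is done and handed in at about 21 s of the 64 s allowed.

- **Placing:** I took the round carrier from the tray by its housing. I set it on the bare front of the plate, with the housing end towards the guides, and let go.
- **Sliding:** I gripped it by the tail and slid it in until it stopped against the end stop. The push reached 21 N with no further movement. A slight upward push on the tool throughout the slide showed it was not being lifted.
- **Pumping:** After letting go of the tail, I pressed the pump head 10 mm to its end (21 N, no further travel) and let it spring back.

**Last checks:**
- The tail end is at station y of about -114 mm; fully against the stop it would be -113.5 mm.
- The housing axis is within about 2 mm of the station's origin, so it sits under the spout.
- The pump head is back up at 190 mm.
- The gripper was clear of everything in the last picture.
- The can and cup looked unmoved in the pictures, but I did not measure them again. The square and twin carriers were last seen in place right after the lift.

No check failed. The depth points on the housing top and pump head differed between the two cameras by a few millimetres. The spout partly hides the housing from above.

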